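Stock the candy riser and hold its front lip for screwing

ROBOT

A 6-joint arm with a two-finger parallel gripper is mounted at the origin on the work surface. World frame = base frame: x ahead of the robot, y to its left, z up, the work surface at z = 0. Lengths are in mm, angles in rad, forces in N, time in s.
With the tool pointing down it reaches from about 325 to 775 mm from the base axis. Payload 5.5 kg.
Tool frame: the origin (TCP) lies on the centre line of the jaws, within the pads' length; the fingertips stand ctrl.nose_length ahead of it and the grasp point (between the pads) lies 2 mm behind it (ctrl.nose_length is the distance from the TCP to the fingertips, in mm); z points along the fingers, y is the line along which they close (so a half turn about z gives the same grasp; the last joint's range is limited). The gripper opens to 88 mm and grips with 3 to 60 N. Pads are 20 mm wide; open, the fingers measure 115 mm over their backs; the gripper's body (75 mm by 178 mm) begins 61 mm behind the grasp point.
Start: joints at [1.218, 0.091, 1.231, -0, 1.82, -0.057], TCP at [174.907, 573.954, 204.131] pointing down, gripper open.
Joint ranges: [-2.87, 2.87], [-0.86, 2.18], [0.17, 2.46], [-1.51, 4.65], [0.06, 2.69], [-2.65, 2.65]. Speed limits (rad/s): [2.57, 2.57, 3.01, 3.14, 3.14, 3.14].

INTERFACE

Orientations are given as a unit quaternion [x, y, z, w].
In Python, from station import ctrl gives the robot as it stands. The module is installed in compiled form; this text tells all that it offers.
- The arm moves only by the tool servo_tool, never from a script. Its argument "steps" is text: rows parted by semicolons, each of 7 numbers parted by spaces: the turn, a rotation vector about the world's x, y, z in degrees, then the shift along the world's x, y, z in cm, then the finger opening in cm, from 0 to 8.78. In form: rx ry rz tx ty tz jaw; .... A call has 1 to 20 rows; each row is the pose to reach, as a shift and turn from the pose commanded when the call began; what a row does not reach only later rows make up. A row lasts 1/8 s, in which the tool goes at most 62.5 mm and 10.7 degrees, less where a joint would pass 70% of its speed; a pose out of reach is approached as far as the arm can. A call with a gripper value outside its range is refused whole. The fingers move at their own pace and stop on an object; the grip force is fixed at half the most. Time passes only in rows, so rows that repeat a pose let the fingers close. It gives the time, the measured TCP pose, the force, the opening and the grip force at its end, in the units of the state.
- ctrl.observe(): the state, without advancing time (a new reading comes with each control period).
- ctrl.grab_frame(name): name is "scene" or "top"; returns (picture, depth): 420x560x3 uint8, blue, green, red; 420x560 float32, mm along the optical axis (not along the pixel's ray), 0 where there is no reading.
- ctrl.get_calibration(name): a dict with "camera_matrix" (3x3 intrinsics, pixels), "k1" (the pictures are not rectified: a ray, as slopes to the right and down, at radius r is drawn at 1 + k1 r^2 times it, then the intrinsics apply), "rvec" (rotation vector, rad) and "tvec" (3), from world to camera coordinates, as OpenCV has them. Camera axes: x right, y down, z forward; pixel columns grow to the right and rows downward; lengths in mm; the calibration is good to about 2 mm. A picture is of the moment at which its call begins. get_calibration takes no time and is no camera call.
- ctrl.hand_in(): hands the job in; it is judged then, once.
Trained networks look in the newest picture that a camera, given by its name, has taken for a name from the list of things; names that differ only in an ending like _2 or _b are one class to them, and where a whole thing is asked for, a point or a joint stands for the part that bears it (a point fixed in the world has none). Each returns a list of dicts, best first, with "score" (0 to 1); they miss things now and then, are a little off and sometimes report something else, mostly with a low value. They report only what shows in the picture. A call takes as long as a camera call. They do not tell look-alikes from the thing itself.
- ctrl.masks_of(camera, query): "region" (420x560 bool, what is visible of it) and "pixel" ([column, row] in pixels, amid what is visible of it).
The state is a dict: "time": time; "q": joint angles; "joint_velocities": joint speeds; "tau": joint torques, N m; "tcp_pos": TCP position; "tool_rot": TCP orientation; "force": force on the tool from outside, world axes, zero at the start; "wrist_torque": the same for the moment, N m; "width": finger opening in mm; "finger_force": force on a finger pad.
Only numpy, scipy, OpenCV 4.12 (cv2) and the standard library are available. Lean on these libraries where they do the work, as an engineer would, in place of code of your own. Each camera call takes 0.05 s, during which the arm holds its last target. There are 200 camera calls.

TASK

First set the two loose round tins from the counter on the wooden riser, next to the two round tins already there, so that all four stand in one straight, close row along the middle of the shelf. Then pick up the wooden lip rail (the bar with the post on it), carry it to the customer side of the riser (the long side away from the robot) and press it, upright and flat, against the edge of the shelf board, centred along it and with its lower edge level with the board's underside, with a steady push of about 10 newtons (between 5 and 20), so that the shopkeeper can drive the screws. Finish while still gripping the lip and pressing it there; leave the other things on the counter where they are.

Things in the scene. Friction and masses are not known exactly. Their poses are not given: they have to be found in the camera images.
- riser: Wooden riser fixed to the counter, unyielding. Board 140 deep (x), 270 long (y), underside 40, top 70 above the counter, on three cross supports set back 15 from the long edges. Origin: centre, at counter level; z up; +x = customer side, away from the robot (yaw within 0.2 rad), its flat board edge at x = 70. Lip in place: its origin at (80, 0, 40) here, y axes parallel either way round. All mm.
- lip: Wooden lip rail, about 250 g, standing on the counter right of the riser: bar 20 thick (x), 220 long (y), 40 high (mm), with an upright post mid-top, 20 (x) by 30 (y), from 40 to 87 mm above the bar's lower edge. Origin: centre of its underside; z up; same from both sides. Grip the post from above, fingers closing along y (30 mm), so no finger comes between bar and riser.
- tin_a: A loose round candy tin on the counter, to go on the riser: 52 mm across, 62 mm high, cream metal with a green band and a steel lid, about 160 g. Origin: centre of its underside.
- tin_b: The other loose round tin on the counter, identical. Either may take either place in the row.
- tin_c: An identical round tin already standing on the riser, on the middle line of the board, nearest its +y end (about y = 87 mm in the riser's frame).
- tin_d: An identical round tin already standing on the riser, next to tin_c (about y = 29 mm in the riser's frame). The free places of the row are at about y = -29 mm and y = -87 mm.
- square_tin: A bystander: a square candy tin, 53 x 53 x 62 mm, of the same cream metal with a green band and steel lid as the round ones, standing on the counter near them. Origin: centre of its underside.
- big_jar: A bystander: glass candy jar with a knobbed lid, 110 mm across, 173 mm high, on the left of the counter. Origin: centre of its underside.
- scoop_bucket: A bystander: small black bucket, 90 mm across, 90 mm high, on the left. Origin: centre of its underside.
- dish: A bystander: low glass dish, 100 mm across, 45 mm high, on the right. Origin: centre of its underside.
- bags: A bystander: stack of white paper bags, 120 x 90 x 30 mm, lying on the right. Origin: centre of its underside.
- scoop: A bystander: metal scoop with a wooden handle, lying on the near left of the counter. Origin: middle of its underside.
Mind the look-alikes: they are no part of the job. Of the things that look like the lip, the larger one is meant. Leave any yellow look-alike of the tin_b alone.

How it is judged:
By the outcome, as a careful person would: the job done as asked, in the order asked, and still so for the second after the job is handed in, while the arm keeps its last pose, push and grip.
It also fails if it takes over 72 s, if anything falls off the work surface, if the arm or the gripper's body presses on something with over 40 N, if the wrist force passes 120 N, or if a joint passes its speed limit or range.

## Working session

There is one attempt and no reset: what is moved stays moved. The work goes in short steps, Python scripts to look and compute and a tool call to move; the robot and the scene stay as the last step left them, time stands still between calls to the robot, and variables do not carry over. Pictures are saved under pics/ and viewed, at most 10 in all, crops included, and the job is handed in when it is done.

Besides the shell and the picture viewer there is one more tool, called after "Call:" as name(argument=value, ...), one argument or row to a line, values as JSON. servo_tool: Moves the arm, as the interface text tells. Its arguments: {"type":"object","properties":{"steps":{"type":"string"}},"required":["steps"]}

```bash
mkdir -p pics; cat > h.py <<'E'
import numpy as np, cv2
from station import ctrl
def cal(n):
    c=ctrl.get_calibration(n); K=np.array(c["camera_matrix"],float).reshape(3,3)
    R=cv2.Rodrigues(np.array(c["rvec"],float))[0]; t=np.array(c["tvec"],float).ravel()
    return K,np.array([c["k1"],0,0,0,0],float),R,t
def cloud(n,depth):
    K,d,R,t=cal(n); h,w=depth.shape
    u,v=np.meshgrid(np.arange(w),np.arange(h))
    p=cv2.undistortPoints(np.stack([u,v],-1).reshape(-1,1,2).astype(float),K,d).reshape(h,w,2)
    P=np.dstack([p,np.ones((h,w))])*depth[...,None]
    P=(P-t)@R; P[depth<=0]=np.nan
    return P
def proj(n,p):
    K,d,R,t=cal(n)
    return cv2.projectPoints(np.array(p,float).reshape(-1,1,3),cv2.Rodrigues(R)[0],t,K,d)[0].reshape(-1,2)
E
python3 - <<'E'
from h import *
for n in("scene","top"):
    im,d=ctrl.grab_frame(n); cv2.imwrite(f"pics/{n}0.png",im); np.save(f"{n}0.npy",d)
    P=cloud(n,d); K,_,R,t=cal(n); print(n,"cam at",(-R.T@t).round())
    for q in("riser","lip","tin_a","square_tin"):
        for m in ctrl.masks_of(n,q):
            r=m["region"]; X=P[r]; X=X[~np.isnan(X[:,0])]
            print(q,round(m["score"],2),np.round(m["pixel"]),r.sum(),np.nanmedian(X,0).round(),np.percentile(X[:,2],95).round() if len(X) else 0)
print(ctrl.observe(),ctrl.nose_length)
E
```

```text
scene cam at [1374. -276.  716.]
riser 0.84 [332. 239.] 3962 [587. 114.  68.] 71.0
lip 0.97 [195. 288.] 2018 [ 598. -240.   31.] 79.0
lip 0.64 [142. 216.] 203 [ 255. -336.   30.] 66.0
tin_a 0.98 [225. 244.] 586 [ 470. -137.   43.] 62.0
tin_a 0.83 [378. 215.] 588 [571. 222. 113.] 132.0
tin_a 0.61 [247. 220.] 472 [384. -66.  44.] 62.0
tin_a 0.57 [186. 244.] 534 [ 446. -247.   46.] 62.0
tin_a 0.56 [358. 214.] 593 [566. 166. 113.] 132.0
square_tin 0.56 [142. 255.] 798 [ 460. -349.   45.] 62.0
top cam at [ 263.   -8. 1388.]
riser 0.87 [240. 173.] 3807 [534. 123.  71.] 76.0
lip 0.72 [359. 153.] 733 [ 588. -231.   40.] 88.0
lip 0.68 [402. 278.] 493 [ 212. -335.   31.] 69.0
tin_a 0.93 [215. 163.] 334 [543. 172. 132.] 137.0
tin_a 0.88 [199. 162.] 354 [549. 229. 132.] 137.0
tin_a 0.72 [302. 231.] 253 [364. -62.  62.] 67.0
tin_a 0.59 [327. 202.] 281 [ 451. -132.   62.] 67.0
tin_a 0.57 [363. 210.] 319 [ 427. -244.   62.] 66.0
square_tin 0.68 [399. 201.] 432 [ 437. -342.   61.] 67.0
{'time': 0.5, 'q': array([ 1.21830789e+00,  9.11267629e-02,  1.23075481e+00, -3.22274311e-05,
        1.81979325e+00, -5.66959147e-02]), 'joint_velocities': array([ 2.37524459e-04, -1.37500392e-04,  1.12925886e-03, -3.27475571e-05,
        2.09415781e-03, -8.17017636e-04]), 'tau': array([-9.05426878e-04, -4.45676959e+01, -4.06087589e+01,  6.97336206e-02,
        1.99210632e-02, -5.21163230e-06]), 'tcp_pos': array([174.90879569, 573.93861783, 204.08420608]), 'tool_rot': array([ 1.47361615e-01,  9.89082682e-01, -4.33995014e-05,  6.94438207e-06]), 'force': array([-0.38999957,  0.00396864,  0.47503436]), 'wrist_torque': array([ 0.00111063, -0.0054213 ,  0.01551949]), 'finger_force': 0.0, 'width': 88.21867692143289} 17.0
```

View pics/scene0.png

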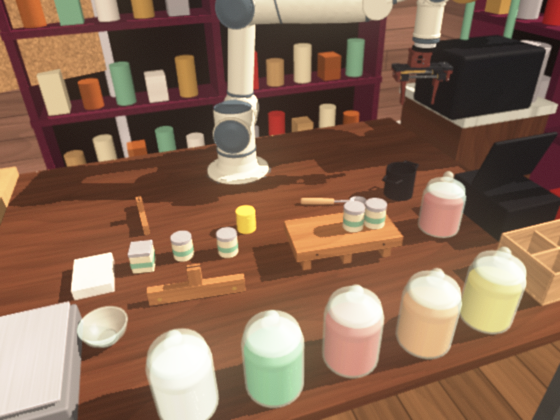

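View pics/top0.png

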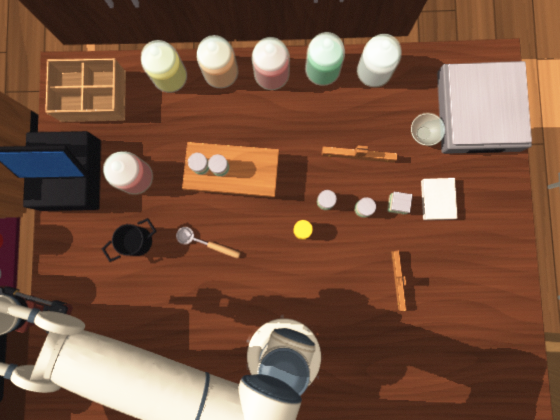

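Candidates in the scene picture:
- **Tins:** round cream/green tins at (227,243) and (182,247), which I take as tin_a and tin_b. The yellow look-alike is at (246,219), the square tin at (142,257), and the two tins on the riser at (354,216) and (375,213).
- **Lip:** the larger bar is at (195,288). The smaller look-alike is at (142,216).

Next I'll check these in one crop and fit the poses.

```bash
cat >> h.py <<'E'
def tin(P,xy,z,r=40):
    "centre of a lid near xy at height z: min enclosing circle of lid points"
    m=(np.hypot(P[...,0]-xy[0],P[...,1]-xy[1])<r)&(abs(P[...,2]-z)<7)
    X=P[m][:,:2]; c,rad=cv2.minEnclosingCircle(X.astype(np.float32)); return np.round(c,1),round(rad,1),X.mean(0).round(1),len(X)
def rect(P,lo,hi):
    m=np.all((P>lo)&(P<hi),-1); X=P[m][:,:2]; (c,s,a)=cv2.minAreaRect(X.astype(np.float32))
    e=X-X.mean(0); w,V=np.linalg.eigh(e.T@e); v=V[:,1]
    return np.round(c,1),np.round(s,1),round(a,1),"pca long axis deg",round(float(np.degrees(np.arctan2(v[1],v[0]))),1),len(X)
E
python3 - <<'E'
from h import *
for n in("scene","top"):
    d=np.load(f"{n}0.npy"); P=cloud(n,d); print(n)
    for k,xy,z in(("A",(455,-132),62),("B",(430,-244),62),("yel",(370,-62),62),("c",(553,229),132),("d",(547,172),132)): print(k,tin(P,xy,z))
    print("riser",rect(P,(430,-40,62),(680,320,78)))
    print("lipbar",rect(P,(540,-380,30),(640,-100,46)))
    print("lippost",rect(P,(540,-380,78),(640,-100,95)))
    print("lip all",rect(P,(540,-380,15),(640,-100,95)))
im=cv2.imread("pics/scene0.png"); cv2.imwrite("pics/crop.png",cv2.resize(im[190:310,110:270],None,fx=5,fy=5)[:600,:800])
E
```

```text
scene
A (array([ 453.1, -133.3]), 27.4, array([ 456.1, -134.8]), 223)
B (array([ 428.5, -247.7]), 27.2, array([ 431.4, -247.7]), 223)
yel (array([366.6, -59.6]), 28.8, array([369.7, -63. ]), 176)
c (array([552.7, 222.9]), 33.5, array([558. , 226.4]), 237)
d (array([552.9, 180. ]), 32.6, array([552.3, 174.7]), 236)
riser (array([546.4, 144.9]), array([272.1, 144.6]), 83.6, 'pca long axis deg', 71.9, 2925)
lipbar (array([ 590.9, -237.4]), array([220.2,  27.7]), 82.9, 'pca long axis deg', 83.0, 788)
lippost (array([ 590.4, -237.3]), array([30. , 23.7]), 89.0, 'pca long axis deg', 78.4, 111)
lip all (array([ 590.9, -237.4]), array([220.2,  27.7]), 82.9, 'pca long axis deg', 83.0, 1543)
top
A (array([ 453.2, -135.1]), 26.2, array([ 452.9, -134.8]), 250)
B (array([ 428.8, -247.9]), 26.2, array([ 428.5, -247.1]), 255)
yel (array([366.6, -63.2]), 26.0, array([366.4, -63.3]), 256)
c (array([553.7, 223.7]), 34.5, array([553.5, 226.8]), 312)
d (array([548.5, 179.4]), 32.6, array([547.9, 176.8]), 294)
riser (array([546.2, 145.4]), array([272.8, 141.2]), 84.1, 'pca long axis deg', 86.0, 3686)
lipbar (array([ 591.4, -236.8]), array([218.7,  22.6]), 83.1, 'pca long axis deg', 83.0, 459)
lippost (array([ 591. , -236.9]), array([30.5, 19.9]), 81.4, 'pca long axis deg', 81.0, 81)
lip all (array([ 591.4, -236.8]), array([218.7,  22.6]), 83.1, 'pca long axis deg', 83.0, 683)
```

View pics/crop.png

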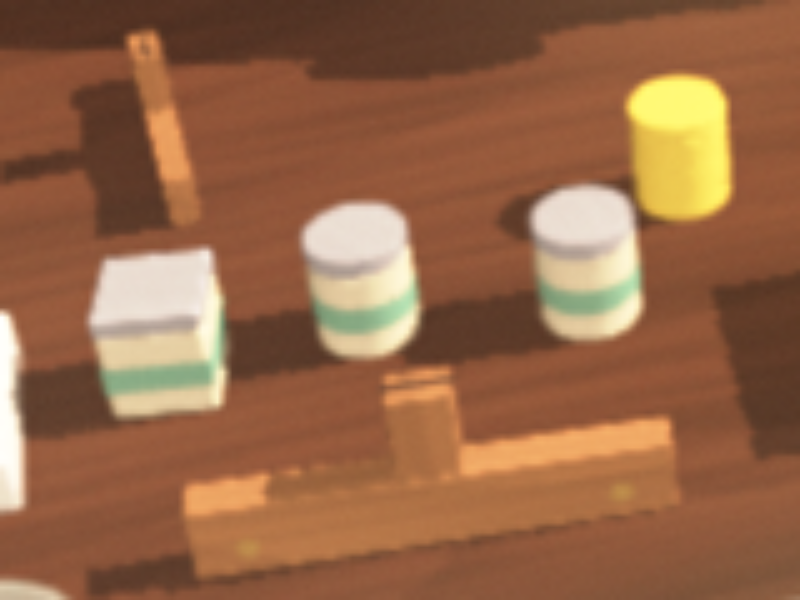

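The crop shows the yellow tin, two round cream/green tins, the square tin and the large lip with its post, and it confirms my choices. I'll go above tin A with the jaws closing along the riser's x axis.

Call:
servo_tool(
  steps="0 0 -79.2 27.83 -70.85 0 8.78;0 0 -79.2 27.83 -70.85 0 8.78;0 0 -79.2 27.83 -70.85 0 8.78;0 0 -79.2 27.83 -70.85 0 8.78;0 0 -79.2 27.83 -70.85 0 8.78;0 0 -79.2 27.83 -70.85 0 8.78;0 0 -79.2 27.83 -70.85 0 8.78;0 0 -79.2 27.83 -70.85 0 8.78;0 0 -79.2 27.83 -70.85 0 8.78;0 0 -79.2 27.83 -70.85 0 8.78;0 0 -79.2 27.83 -70.85 0 8.78;0 0 -79.2 27.83 -70.85 0 8.78;0 0 -79.2 27.83 -70.85 0 8.78;0 0 -79.2 27.83 -70.85 -6 8.78;0 0 -79.2 27.83 -70.85 -10 8.78;0 0 -79.2 27.83 -70.85 -10 8.78;0 0 -79.2 27.83 -70.85 -10 8.78",
)

```text
time: 2.62
tcp_pos: [454.0, -134.2, 106.4]
tool_rot: [0.744, 0.668, 0.001, 0.001]
force: [-0.0, -0.5, 0.5]
width: 87.9
finger_force: 0.0
```

```bash
python3 - <<'E'
from h import *
o=ctrl.observe(); print(o["time"],o["tcp_pos"],o["tool_rot"],o["q"])
im,d=ctrl.grab_frame("scene"); cv2.imwrite("pics/s1.png",im)
P=cloud("scene",d)
P2=cloud("top",np.load("top0.npy"))
for k,xy in(("c",(555.5,231.7)),("d",(549.4,174))): print(k,tin(P2,xy,132,29),tin(cloud("scene",np.load("scene0.npy")),xy,132,29))
E
```

```text
2.625 [ 453.98806272 -134.21720294  106.40853216] [7.43723497e-01 6.68485969e-01 6.95774403e-04 1.17692136e-03] [-3.59449750e-01 -2.55010786e-01  1.73083159e+00  1.50233532e-04
  1.66304153e+00 -2.52983419e-01]
c (array([554.2, 232.3]), 26.2, array([554. , 231.6]), 271) (array([556.8, 231.1]), 27.4, array([558.6, 229.1]), 218)
d (array([549.4, 174.2]), 27.6, array([547.7, 175.2]), 280) (array([549.6, 173.6]), 28.4, array([552.1, 172. ]), 218)
```

Call:
servo_tool(
  steps="0 0 0 0 0 -3.4 8.78;0 0 0 0 0 -6.4 8.78;0 0 0 0 0 -6.4 8.78;0 0 0 0 0 -6.4 4;0 0 0 0 0 -6.4 4;0 0 0 0 0 -6.4 4;0 0 0 0 0 -6.4 4;0 0 0 0 0 -6.4 4;0 0 0 0 0 -6.4 4;0 0 0 0 0 -6.4 4",
)

```text
time: 3.92
tcp_pos: [453.2, -134.6, 40.7]
tool_rot: [0.744, 0.668, -0.0, 0.0]
force: [-2.6, 0.4, 5.6]
width: 51.4
finger_force: 30.0
```

Call:
servo_tool(
  steps="0 0 0 0 0 6 4;0 0 0 0 0 12 4;0 0 0 2 4 15 4;0 0 0 4 9 15 4;0 0 0 6 14 15 4;0 0 0 8 19 15 4;0 0 0 8.97 23 15 4;0 0 0 8.97 25.08 15 4;0 0 0 8.97 25.08 15 4;0 0 0 8.97 25.08 11 4;0 0 0 8.97 25.08 8.5 4;0 0 0 8.97 25.08 7.6 4;0 0 0 8.97 25.08 7.4 4;0 0 0 8.97 25.08 7.4 4;0 0 0 8.97 25.08 7.4 4",
)

```text
time: 5.8
tcp_pos: [543.5, 116.2, 115.5]
tool_rot: [0.744, 0.668, 0.001, 0.001]
force: [-0.5, 0.1, -2.1]
width: 50.9
finger_force: 30.0
```

```bash
python3 - <<'E'
from h import *
o=ctrl.observe(); print(o["time"],o["tcp_pos"],o["force"],o["width"])
im,d=ctrl.grab_frame("scene"); cv2.imwrite("pics/s2.png",cv2.resize(im[150:300,230:430],None,fx=4,fy=4))
E
```

```text
5.8 [543.54235047 116.20187582 115.53949286] [-0.46047562  0.14453311 -2.09909278] 50.86617695479571
```

View pics/s2.png

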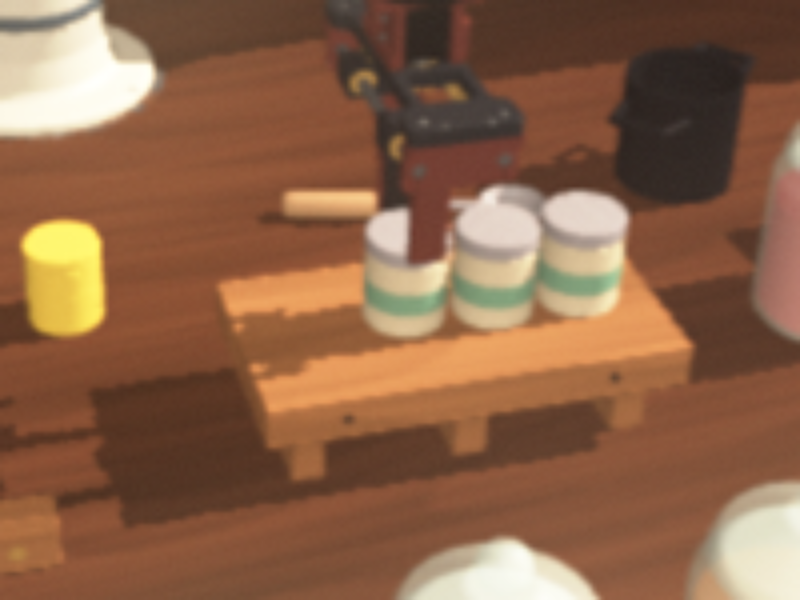

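The tin (at 405,270 in the crop) hangs just above the board, in line with the other two tins at a small gap. I'll lower it, release and retreat.

Call:
servo_tool(
  steps="0 0 0 0 0 -0.2 4;0 0 0 0 0 -0.35 4;0 0 0 0 0 -0.4 4;0 0 0 0 0 -0.4 4;0 0 0 0 0 -0.4 4",
)

```text
time: 6.48
tcp_pos: [543.0, 116.3, 110.7]
tool_rot: [0.744, 0.668, 0.0, 0.0]
force: [-1.9, 0.2, 3.1]
width: 50.8
finger_force: 30.0
```

Call:
servo_tool(
  steps="0 0 0 0 0 0 7.5;0 0 0 0 0 0 7.5;0 0 0 0 0 0 7.5;0 0 0 0 0 4 7.5;0 0 0 0 0 8 8;0 0 0 -2 -6 8 8.78;0 0 0 -11.42 -36.37 8 8.78;0 0 0 -11.42 -36.37 8 8.78;0 0 0 -11.42 -36.37 8 8.78;0 0 0 -11.42 -36.37 8 8.78;0 0 0 -11.42 -36.37 8 8.78;0 0 0 -11.42 -36.37 8 8.78;0 0 0 -11.42 -36.37 8 8.78;0 0 0 -11.42 -36.37 3 8.78;0 0 0 -11.42 -36.37 -1 8.78;0 0 0 -11.42 -36.37 -1 8.78",
)

```text
time: 8.48
tcp_pos: [427.7, -244.5, 96.7]
tool_rot: [0.743, 0.669, -0.001, -0.003]
force: [0.0, -0.1, 0.2]
width: 87.8
finger_force: 0.0
```

```bash
python3 - <<'E'
from h import *
o=ctrl.observe(); print(o["time"],o["tcp_pos"],o["force"],o["width"])
for n in ("top","scene"):
    im,d=ctrl.grab_frame(n);P=cloud(n,d)
    for k,xy in(("c",(555.5,231.7)),("d",(549.4,174)),("e",(543,116.2))): print(k,tin(P,xy,132,29))
E
```

```text
8.475 [ 427.71467348 -244.50175911   96.72533734] [ 0.00736138 -0.14264355  0.24430504] 87.79899991201064
c (array([554.3, 232.7]), 25.8, array([553.9, 231.7]), 267)
d (array([548. , 174.4]), 27.3, array([547.6, 175.3]), 284)
e (array([542.2, 115.1]), 25.9, array([542. , 115.1]), 268)
c (array([556.4, 230.6]), 27.2, array([558.6, 229. ]), 218)
d (array([550.8, 173.4]), 26.9, array([552.2, 172.1]), 220)
e (array([543.3, 116.9]), 28.1, array([545.9, 114.4]), 228)
```

Call:
servo_tool(
  steps="0 0 0 0 0 0 8.78;0 0 0 0 0 -3 8.78;0 0 0 0 0 -6 8.78;0 0 0 0 0 -6 8.78;0 0 0 0 0 -6 4;0 0 0 0 0 -6 4;0 0 0 0 0 -6 4;0 0 0 0 0 -6 4;0 0 0 0 0 -6 4;0 0 0 0 0 -6 4;0 0 0 0 0 -6 4",
)

```text
time: 9.95
tcp_pos: [428.7, -247.6, 40.6]
tool_rot: [0.744, 0.668, -0.0, 0.0]
force: [-2.2, 1.4, 5.2]
width: 50.8
finger_force: 30.0
```

Call:
servo_tool(
  steps="0 0 0 0 0 6 4;0 0 0 0 0 12 4;0 0 0 1.5 4 15 4;0 0 0 3 9 15 4;0 0 0 5 14 15 4;0 0 0 7 19 15 4;0 0 0 9 24 15 4;0 0 0 10.5 29 15 4;0 0 0 10.81 30.59 15 4;0 0 0 10.81 30.59 15 4;0 0 0 10.81 30.59 11 4;0 0 0 10.81 30.59 8.5 4;0 0 0 10.81 30.59 7.6 4;0 0 0 10.81 30.59 7.4 4;0 0 0 10.81 30.59 7.2 4;0 0 0 10.81 30.59 7 4;0 0 0 10.81 30.59 7 4;0 0 0 10.81 30.59 7 4;0 0 0 10.81 30.59 7 4",
)

```text
time: 12.32
tcp_pos: [537.2, 58.5, 110.8]
tool_rot: [0.744, 0.668, 0.0, 0.0]
force: [0.9, -0.0, -0.1]
width: 50.9
finger_force: 30.0
```

Call:
servo_tool(
  steps="0 0 0 0 0 -0.05 4;0 0 0 0 0 -0.05 7.5;0 0 0 0 0 -0.05 7.5;0 0 0 0 0 -0.05 7.5;0 0 0 0 0 4 7.5;0 0 0 0 0 8 7.5;0 0 0 0 0 8 6;0 0 -90.9 5.44 -29.55 8 6;0 0 -90.9 5.44 -29.55 8 6;0 0 -90.9 5.44 -29.55 8 6;0 0 -90.9 5.44 -29.55 8 6;0 0 -90.9 5.44 -29.55 8 6;0 0 -90.9 5.44 -29.55 8 6;0 0 -90.9 5.44 -29.55 8 6;0 0 -90.9 5.44 -29.55 8 6;0 0 -90.9 5.44 -29.55 8 6;0 0 -90.9 5.44 -29.55 8 6;0 0 -90.9 5.44 -29.55 4 6;0 0 -90.9 5.44 -29.55 2 6;0 0 -90.9 5.44 -29.55 2 6",
)

```text
time: 14.82
tcp_pos: [589.9, -236.4, 127.2]
tool_rot: [0.998, -0.061, -0.002, -0.001]
force: [0.1, -0.5, 1.2]
width: 60.2
finger_force: 0.0
```

```bash
python3 - <<'E'
from h import *
o=ctrl.observe(); print(o["time"],o["tcp_pos"],o["tool_rot"],o["q"],o["width"])
for n in ("top","scene"):
    im,d=ctrl.grab_frame(n);P=cloud(n,d); cv2.imwrite(f"pics/{n}3.png",cv2.resize(im[170:320,130:430] if n=="scene" else im[100:300,150:420],None,fx=2.6,fy=2.6))
    for k,xy in(("c",(555.5,231.7)),("d",(549.4,174)),("e",(543,116.2)),("f",(537,58.4))): print(k,tin(P,xy,132,29))
    print("lippost",rect(P,(540,-380,78),(640,-100,93)), "bar",rect(P,(540,-380,30),(640,-100,46)))
E
```

```text
14.825 [ 589.9458262  -236.44332148  127.20421578] [ 9.98133968e-01 -6.10059724e-02 -2.43992415e-03 -9.48819685e-04] [-4.34698587e-01  1.90167941e-01  1.25832478e+00 -1.46607358e-05
  1.69833575e+00  1.25818409e+00] 60.15861725535902
c (array([554.7, 232.4]), 26.1, array([553.9, 231.8]), 265)
d (array([548.7, 174.6]), 27.4, array([547.8, 174.7]), 283)
e (array([542.2, 114.8]), 25.9, array([542. , 114.7]), 268)
f (array([536.7,  57.6]), 26.1, array([536.2,  57.8]), 274)
lippost (array([ 590.7, -236.4]), array([29.4, 20.8]), 83.0, 'pca long axis deg', 82.6, 79) bar (array([ 591.5, -231.7]), array([208.2,  21. ]), 83.2, 'pca long axis deg', 83.1, 352)
c (array([554.9, 230.5]), 27.6, array([558.5, 228.9]), 218)
d (array([548.9, 174. ]), 27.6, array([552.1, 172.3]), 219)
e (array([543. , 116.5]), 28.0, array([546. , 114.2]), 226)
f (array([537.7,  59.4]), 27.2, array([540.2,  57.3]), 231)
lippost (array([ 591.4, -236.8]), array([31.4, 23.2]), 72.3, 'pca long axis deg', 75.6, 111) bar (array([ 590.3, -237.6]), array([220.8,  27.1]), 83.0, 'pca long axis deg', 83.0, 789)
```

View pics/scene3.png

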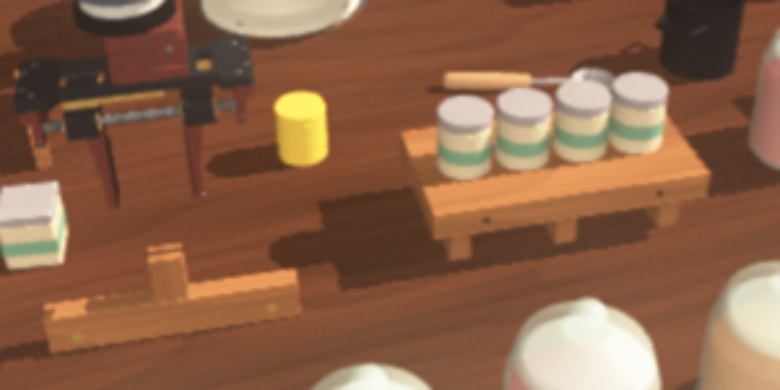

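The four tins stand in a straight, close row (crop x 465–640). The open jaws are above the lip's post at (167,270). Next I grip the post.

Call:
servo_tool(
  steps="0 0 0 0 0 0 6;0 0 0 0 0 -3 6;0 0 0 0 0 -5.5 6;0 0 0 0 0 -6.8 6;0 0 0 0 0 -6.8 6;0 0 0 0 0 -6.8 1;0 0 0 0 0 -6.8 1;0 0 0 0 0 -6.8 1;0 0 0 0 0 -6.8 1;0 0 0 0 0 -6.8 1;0 0 0 0 0 -6.8 1;0 0 0 0 0 -6.8 1",
)

```text
time: 16.42
tcp_pos: [591.5, -237.5, 62.9]
tool_rot: [0.998, -0.062, 0.001, 0.0]
force: [-0.6, -1.5, 4.5]
width: 29.5
finger_force: 30.0
```

Call:
servo_tool(
  steps="0 0 0 0 0 5 1;0 0 0 1 0 10 1;0 0 0 4 2 12 1;0 0 0 7 6 13 1;0 0 1 7 11 13 1;0 0 1 7 16 13 1;0 0 1 7 21 13 1;0 0 1 7 26 13 1;0 0 1 7 31 13 1;0 0 1 7 35 13 1;0 0 1 6.2 37.11 13 1;0 0 1 6.1 37.11 13 1;0 0 1 5.95 37.11 9 1;0 0 1 5.95 37.11 6 1;0 0 1 5.95 37.11 4.5 1;0 0 1 5.95 37.11 4 1;0 0 1 5.95 37.11 4 1;0 0 1 5.95 37.11 4 1;0 0 1 5.95 37.11 4 1",
)

```text
time: 18.8
tcp_pos: [651.2, 134.2, 103.4]
tool_rot: [0.999, -0.053, 0.001, -0.0]
force: [0.3, 0.0, -3.1]
width: 29.4
finger_force: 30.0
```

```bash
cat > look.py <<'E'
from h import *
import sys
o=ctrl.observe(); print(o["time"],o["tcp_pos"],o["tool_rot"],o["force"],o["wrist_torque"],o["width"])
c=np.array([546.3,145.2]); a=np.radians(-6.1); ux=np.array([np.cos(a),np.sin(a)]); uy=np.array([-ux[1],ux[0]])
print("tcp in riser",(o["tcp_pos"][:2]-c)@ux,(o["tcp_pos"][:2]-c)@uy)
for n in ("top","scene"):
    im,d=ctrl.grab_frame(n);P=cloud(n,d)
    Q=P.copy(); Q[...,0]=(P[...,:2]-c)@ux; Q[...,1]=(P[...,:2]-c)@uy
    if n=="scene": cv2.imwrite(f"pics/{sys.argv[1]}.png",cv2.resize(im[150:300,230:430],None,fx=4,fy=4))
    print(n,"board top",rect(Q,(-100,-160,64),(74,160,76)))
    m=np.all((Q>(60,-150,72))&(Q<(140,150,88)),-1); X=Q[m]
    print(" bar top n,z",len(X),np.median(X[:,2]) if len(X) else 0, rect(Q,(60,-150,73),(140,150,88)))
    # front face of lip / board face seen from scene
    for zl in ((45,65),):
        m=np.all((Q>(76,-120,zl[0]))&(Q<(150,120,zl[1])),-1); X=Q[m]
        if len(X)>20:
            print(" face n",len(X),"x=a+b*y:",np.polyfit(X[:,1],X[:,0],1),"yrange",np.percentile(X[:,1],[0.5,99.5]),"zx slope",np.polyfit(X[:,2],X[:,0],1)[0])
    m=(Q[...,0]>74)&(Q[...,0]<150)&(abs(Q[...,1])<130)&(Q[...,2]>20)&(Q[...,2]<100); X=Q[m]
    if n=="scene":
        for y0 in(-90,-60,60,90):
            s=X[abs(X[:,1]-y0)<8]; print("  y",y0,"z range",np.percentile(s[:,2],[1,99]).round(1))
E
python3 look.py s4
```

```text
18.8 [651.22348871 134.16067498 103.39122889] [ 9.98609285e-01 -5.27125233e-02  9.23378258e-04 -1.81787470e-04] [ 0.28518745  0.02289348 -3.13884655] [-0.00742691  0.17152451  0.01974188] 29.40621524088655
tcp in riser 105.50248967912061 0.1727773408577641
top board top (array([-0.2, -0.1]), array([140.7, 272.4]), 0.3, 'pca long axis deg', 92.1, 1462)
 bar top n,z 400 80.03159834684755 (array([87.7,  4.1]), array([ 54.9, 259.1]), 0.2, 'pca long axis deg', 92.0, 363)
 face n 103 x=a+b*y: [-1.83097854e-02  9.62380637e+01] yrange [-109.13546269   95.59112048] zx slope 0.006374046180675337
scene board top (array([-1. , -0.1]), array([271.5, 145.5]), 89.8, 'pca long axis deg', 83.3, 1739)
 bar top n,z 675 78.4757340726879 (array([104.9,   0.9]), array([220.2,  26.5]), 89.8, 'pca long axis deg', 89.8, 641)
 face n 597 x=a+b*y: [6.20467347e-03 1.14442503e+02] yrange [-108.7106428  109.6690141] zx slope 0.0036998152584763887
  y -90 z range [41.1 80.3]
  y -60 z range [38.2 80. ]
  y 60 z range [40.6 80.5]
  y 90 z range [41.  80.7]
```

View pics/s4.png

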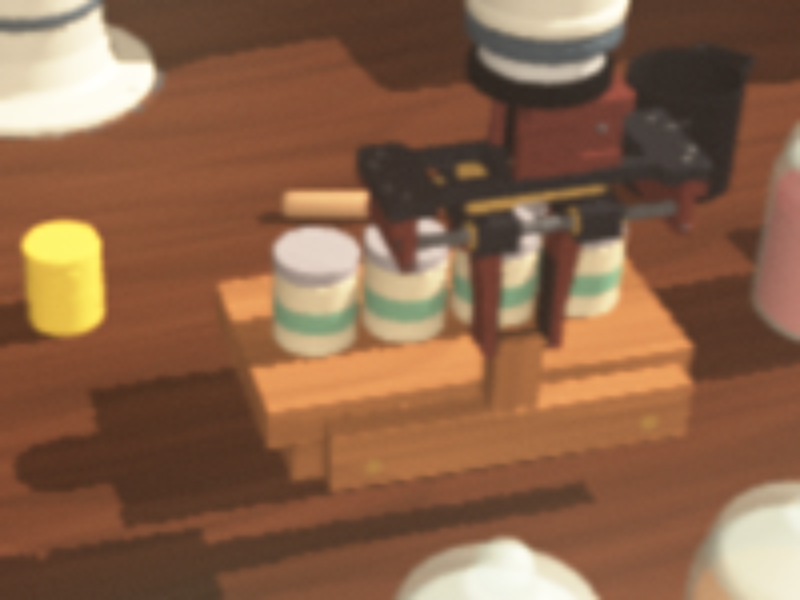

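The lip is upright in front of the board edge, centred to within 1 mm, with its lower edge at about 40 mm (bar from (330,460) to (690,410) in the crop). Now I approach gently.

Call:
servo_tool(
  steps="0 0 0 -0.8 0.08 0 1;0 0 0 -1.6 0.17 0 1;0 0 0 -2.1 0.22 0 1;0 0 0 -2.2 0.23 0 1;0 0 0 -2.2 0.23 0 1;0 0 0 -2.2 0.23 0 1",
)

```text
time: 19.65
tcp_pos: [628.8, 136.3, 102.1]
tool_rot: [0.999, -0.053, 0.0, 0.0]
force: [0.1, -0.4, -3.2]
width: 29.3
finger_force: 30.0
```

Call:
servo_tool(
  steps="0 0 0 0 0 0.08 1;0 0 0 -0.15 0.02 0.08 1;0 0 0 -0.25 0.03 0.08 1;0 0 0 -0.3 0.03 0.08 1;0 0 0 -0.3 0.03 0.08 1;0 0 0 -0.3 0.03 0.08 1",
)

```text
time: 20.4
tcp_pos: [625.7, 136.7, 102.9]
tool_rot: [0.999, -0.053, 0.0, -0.0]
force: [-0.8, -0.0, -2.6]
width: 29.7
finger_force: 30.0
```

Call:
servo_tool(
  steps="0 0 0 -0.05 0.005 0 1;0 0 0 -0.1 0.01 0 1;0 0 0 -0.1 0.01 0 1;0 0 0 -0.1 0.01 0 1",
)

```text
time: 20.9
tcp_pos: [624.9, 136.7, 103.0]
tool_rot: [0.999, -0.053, 0.0, -0.0]
force: [1.4, -0.1, -2.7]
width: 29.5
finger_force: 30.0
```

```bash
python3 -c "
from station import ctrl
o=ctrl.observe();print(o['tcp_pos'],o['force'],o['wrist_torque'],o['tool_rot'])"
```

```text
[624.9238102  136.70816096 103.02659576] [ 1.43287647 -0.09674277 -2.65187154] [ 0.01580672 -0.1866425   0.05302789] [ 9.98605006e-01 -5.28012607e-02  2.61193641e-04 -1.30147162e-05]
```

Call:
servo_tool(
  steps="0 0 0 -0.05 0.005 0 1;0 0 0 -0.1 0.01 0 1;0 0 0 -0.1 0.01 0 1;0 0 0 -0.1 0.01 0 1",
)

```text
time: 21.4
tcp_pos: [624.0, 136.8, 103.1]
tool_rot: [0.999, -0.053, 0.0, -0.0]
force: [3.1, -0.7, -2.6]
width: 29.5
finger_force: 30.0
```

```bash
python3 look.py s5
```

```text
21.4 [624.04893494 136.8118188  103.14755749] [ 9.98604652e-01 -5.28066749e-02  4.49357852e-04 -3.63522495e-05] [ 3.06401324 -0.6777995  -2.57466235] [-0.12177667 -0.78075489  0.02144769] 29.51043748648647
tcp in riser 78.2000784153141 -0.07876848023065969
top board top (array([0.6, 0.4]), array([143. , 272.9]), 0.2, 'pca long axis deg', 88.8, 1628)
 bar top n,z 353 79.58110448528355 (array([ 74. , -15.8]), array([ 29.5, 230. ]), 1.0, 'pca long axis deg', 90.7, 321)
scene board top (array([ 1.4, -0.4]), array([271. , 145.2]), 89.8, 'pca long axis deg', 84.1, 1451)
 bar top n,z 639 78.5891777071399 (array([80.4,  1.5]), array([ 25.3, 220.8]), 0.2, 'pca long axis deg', 89.9, 609)
 face n 603 x=a+b*y: [2.69405006e-03 8.89732034e+01] yrange [-108.95149504  109.87704973] zx slope -0.03374839094549455
  y -90 z range [41.1 81.7]
  y -60 z range [38.9 80.6]
  y 60 z range [39.5 80.7]
  y 90 z range [40.6 80.4]
```

Tilt check: the lip's front face now leans about 2° (slope −0.034), so it pivots slightly in the grip. I'll turn the tool about the riser's y axis to bring the bar flat.

Call:
servo_tool(
  steps="0.13 1.2 0 0 0 0 1;0.27 2.5 0 0 0 0 1;0.27 2.5 0 0 0 0 1;0.27 2.5 0 0 0 0 1",
)

```text
time: 22.0
tcp_pos: [624.0, 136.8, 103.0]
tool_rot: [0.998, -0.053, -0.022, -0.001]
force: [5.1, -0.0, -2.0]
width: 29.8
finger_force: 30.0
```

```bash
cat > tilt.py <<'E'
from h import *
o=ctrl.observe(); print(o["time"],o["tcp_pos"].round(2),o["tool_rot"].round(4),o["force"].round(2),o["wrist_torque"].round(3),o["width"])
c=np.array([546.3,145.2]); a=np.radians(-6.1); ux=np.array([np.cos(a),np.sin(a)]); uy=np.array([-ux[1],ux[0]])
S=[]
for i in range(3):
    im,d=ctrl.grab_frame("scene");P=cloud("scene",d)
    Q=P.copy(); Q[...,0]=(P[...,:2]-c)@ux; Q[...,1]=(P[...,:2]-c)@uy
    m=np.all((Q>(82,-106,46))&(Q<(130,106,74)),-1); X=Q[m]
    A=np.c_[X[:,1],X[:,2]-60,np.ones(len(X))]; S.append(np.linalg.lstsq(A,X[:,0],rcond=None)[0])
    m=np.all((Q>(76,-106,74))&(Q<(86,106,90)),-1)&(abs(Q[...,1])>25)
    zt=np.median(Q[m][:,2])
print("yaw slope,tilt slope,x at z60",np.mean(S,0),"spread",np.std(S,0),"top z",zt)
cv2.imwrite("pics/t.png",cv2.resize(im[150:300,230:430],None,fx=4,fy=4))
E
python3 tilt.py
```

```text
22.0 [623.97 136.8  102.97] [ 0.9984 -0.0528 -0.0219 -0.0012] [ 5.06 -0.01 -1.97] [-0.111 -0.917  0.049] 29.752629538665584
yaw slope,tilt slope,x at z60 [ 7.33692295e-04 -8.69243398e-03  8.87985546e+01] spread [0.00014823 0.002036   0.01590792] top z 78.75983237893263
```

Call:
servo_tool(
  steps="0.11 1 0 0 0 0 1;0.21 2 0 0 0 0 1;0.21 2 0 0 0 0 1;0.21 2 0 0 0 0 1",
)

```text
time: 22.65
tcp_pos: [623.6, 136.8, 102.9]
tool_rot: [0.998, -0.053, -0.04, -0.002]
force: [2.1, -0.0, -1.5]
width: 29.2
finger_force: 30.0
```

```bash
python3 tilt.py
```

```text
22.65 [623.56 136.81 102.89] [ 0.9978 -0.0527 -0.0397 -0.0021] [ 2.12 -0.05 -1.52] [-0.157 -0.651 -0.003] 29.220164403155188
yaw slope,tilt slope,x at z60 [ 1.36498472e-03 -3.10139823e-03  8.87409930e+01] spread [0.0005443  0.00165046 0.04000671] top z 78.72106371270081
```

Call:
servo_tool(
  steps="0 0 0 -0.05 0.005 0 1;0 0 0 -0.1 0.01 0 1;0 0 0 -0.1 0.01 0 1;0 0 0 -0.1 0.01 0 1",
)

```text
time: 23.3
tcp_pos: [622.9, 136.9, 103.0]
tool_rot: [0.998, -0.053, -0.039, -0.002]
force: [5.2, -0.6, -2.9]
width: 29.3
finger_force: 30.0
```

```bash
python3 tilt.py
```

```text
23.3 [622.88 136.88 102.99] [ 0.9978 -0.0528 -0.0392 -0.0021] [ 5.24 -0.57 -2.89] [-0.204 -1.029  0.033] 29.28949914593059
yaw slope,tilt slope,x at z60 [-1.53662521e-04 -1.20229648e-02  8.88685003e+01] spread [0.00068525 0.00287803 0.03660687] top z 78.90877335485732
```

Call:
servo_tool(
  steps="0 0 0 0 0 0 1;0 0 0 0 0 0 1;0 0 0 0 0 0 1;0 0 0 0 0 0 1",
)

```text
time: 23.95
tcp_pos: [622.9, 136.9, 103.0]
tool_rot: [0.998, -0.053, -0.039, -0.002]
force: [5.1, -1.1, -2.0]
width: 29.7
finger_force: 30.0
```

```bash
python3 tilt.py
```

```text
23.95 [622.92 136.87 102.96] [ 0.9978 -0.0528 -0.0392 -0.0021] [ 5.13 -1.15 -1.98] [-0.218 -1.136  0.039] 29.697698097114618
yaw slope,tilt slope,x at z60 [-7.99691847e-04 -7.89217214e-03  8.88176270e+01] spread [0.00034986 0.00504173 0.04953395] top z 78.70968549872971
```

Call:
servo_tool(
  steps="0.11 1 0 -0.05 0.005 0 1;0.21 2 0 -0.1 0.01 0 1;0.21 2 0 -0.1 0.01 0 1;0.21 2 0 -0.1 0.01 0 1;0.21 2 0 -0.1 0.01 0 1",
)

```text
time: 24.72
tcp_pos: [621.8, 137.0, 103.1]
tool_rot: [0.997, -0.053, -0.057, -0.003]
force: [4.8, -2.2, -1.1]
width: 29.2
finger_force: 30.0
```

```bash
python3 tilt.py
```

```text
24.725 [621.81 136.99 103.06] [ 0.997  -0.0527 -0.0568 -0.003 ] [ 4.77 -2.23 -1.08] [-0.221 -1.018  0.026] 29.207216037804308
yaw slope,tilt slope,x at z60 [-2.31104236e-04 -1.50931781e-02  8.87809400e+01] spread [0.0010034  0.00088916 0.0304372 ] top z 78.57402247743528
```

The grip slips in torsion at about 5 N. I'll back off, set the lip on the clear counter in front of the riser and regrip lower, with the fingertips seated on the bar top, so it can't pivot.

Call:
servo_tool(
  steps="0 0 0 1 -0.11 0 1;0 0 0 3 -0.32 0 1;0 0 0 5 -0.53 0 1;0 0 0 5 -0.53 -2 1;0 0 0 5 -0.53 -3.4 1;0 0 0 5 -0.53 -3.8 1;0 0 0 5 -0.53 -3.95 1;0 0 0 5 -0.53 -4.05 1;0 0 0 5 -0.53 -4.05 1;0 0 0 5 -0.53 -4.05 1",
)

```text
time: 26.12
tcp_pos: [671.8, 131.8, 63.4]
tool_rot: [0.997, -0.053, -0.057, -0.003]
force: [-3.0, -0.6, 5.0]
width: 29.4
finger_force: 30.0
```

Call:
servo_tool(
  steps="0 0 0 5 0 0 1;0 0 0 0 0 0 5;0 0 0 0 0 0 5;0 0 0 0 0 0.2 5;-0.69 -6.46 0 0 0 0.2 5;-0.69 -6.46 0 0 0 0.2 5;-0.69 -6.46 0 0 0 0.2 5",
)

```text
time: 27.0
tcp_pos: [673.0, 131.9, 68.2]
tool_rot: [0.999, -0.053, 0.002, -0.001]
force: [-0.3, 0.0, 0.3]
width: 50.1
finger_force: 0.0
```

I mistyped the first row of that call: it commanded a 5 cm x shift while the lip was still gripped. I'll look before going on.

```bash
python3 - <<'E'
from h import *
for n in ("top","scene"):
    im,d=ctrl.grab_frame(n);P=cloud(n,d)
    print(n,"post",rect(P,(610,60,76),(760,220,93)),"bar",rect(P,(626,0,30),(800,270,46)))
    if n=="scene": cv2.imwrite("pics/s6.png",cv2.resize(im[150:320,230:430],None,fx=3.5,fy=3.5))
print(ctrl.observe()["tcp_pos"])
E
```

```text
top post (array([646.6, 182.1]), array([ 6.3, 68.1]), 51.9, 'pca long axis deg', 143.6, 5) bar (array([0., 0.]), array([0., 0.]), 0.0, 'pca long axis deg', 90.0, 0)
scene post (array([674.4, 132.5]), array([68.1, 23.4]), 83.2, 'pca long axis deg', 84.0, 42) bar (array([627.4, 250.4]), array([38.4,  3.1]), 88.6, 'pca long axis deg', 90.8, 17)
[673.115336   131.70261466  66.75571448]h.py:23: RuntimeWarning: Mean of empty slice.
  e=X-X.mean(0); w,V=np.linalg.eigh(e.T@e); v=V[:,1]
  ret = um.true_divide(
```

View pics/s6.png

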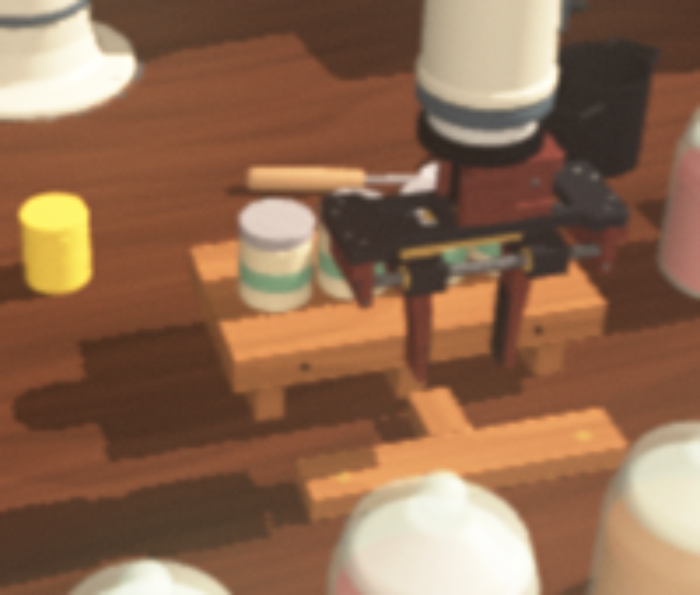

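The crop shows the lip lying on its broad face at (460,450), with its post pointing toward the riser, so my typo tipped it over. To stand it up again I'll grip the lying post, carry the lip to the free area on the right, regrip with a tilted tool and rotate it upright. First I raise and measure.

Call:
servo_tool(
  steps="0 0 0 0 0 6 6;0 0 0 -6 0 9 6;0 0 0 -12 0 9 6;0 0 0 -12 0 9 6",
)

```text
time: 27.6
tcp_pos: [548.8, 131.8, 155.0]
tool_rot: [0.999, -0.052, -0.001, -0.0]
force: [0.8, -0.2, -0.2]
width: 59.7
finger_force: 0.0
```

```bash
python3 - <<'E'
from h import *
print(ctrl.observe()["time"],ctrl.observe()["tcp_pos"])
for n in ("top","scene"):
    im,d=ctrl.grab_frame(n);P=cloud(n,d)
    m=np.all((P>(600,0,12))&(P<(790,300,27)),-1); 
    m[:]=m&(P[...,0]>628)
    for cl in [m]:
        X=P[cl]; far=X[:,0]>np.percentile(X[:,0],60)
        print(n,len(X),X.min(0).round(),X.max(0).round())
    k,lab,st,cen=cv2.connectedComponentsWithStats(m.astype(np.uint8))
    for i in range(1,k):
        if st[i,4]>40:
            X=P[lab==i]; c,s,a=cv2.minAreaRect(X[:,:2].astype(np.float32)); print(st[i],np.round(c,1),np.round(s,1),round(a,1))
            h=X[:,0]  # bar = part beyond y width
            b=X[(abs(X[:,1]-np.median(X[:,1]))>30)]; print(" bar fit x=a*y+b",np.polyfit(b[:,1],b[:,0],1),"y",b[:,1].min(),b[:,1].max())
            p=X[(X[:,0]<np.polyval(np.polyfit(b[:,1],b[:,0],1),X[:,1])-27)]; print(" post",p.mean(0) if len(p) else 0,p.min(0) if len(p) else 0,p.max(0) if len(p) else 0)
E
```

```text
27.6 [548.83821844 131.78438232 155.04076095]
top 346 [656.  26.  12.] [700. 108.  27.]
[244 122  28  15 346] [678.8  66.5] [83.1 41.9] 85.9
 bar fit x=a*y+b [7.76900189e-02 6.73209812e+02] y 25.50335072636356 108.29445465869266
 post 0 0 0
scene 1308 [629.  24.  12.] [717. 248.  24.]
[ 315  262   94   33 1308] [668.2 137. ] [222.7  79.7] 84.0
 bar fit x=a*y+b [1.04968934e-01 6.73543573e+02] y 23.562031259883874 247.64089153808666
 post [644.86738296 137.63084383  18.45728098] [629.36825914 122.2782841   12.26316705] [661.12189904 153.82156221  23.97093354]
```

Call:
servo_tool(
  steps="0 0 0 5 0.4 0 6;0 0 0 9.43 0.73 0 6;0 0 0 9.43 0.73 0 6;0 0 0 9.43 0.73 -5 6;0 0 0 9.43 0.73 -10 6;0 0 0 9.43 0.73 -12.5 6;0 0 0 9.43 0.73 -13.3 6;0 0 0 9.43 0.73 -13.3 6;0 0 0 9.43 0.73 -13.3 1;0 0 0 9.43 0.73 -13.3 1;0 0 0 9.43 0.73 -13.3 1;0 0 0 9.43 0.73 -13.3 1;0 0 0 9.43 0.73 -13.3 1",
)

```text
time: 29.32
tcp_pos: [646.0, 139.1, 21.5]
tool_rot: [0.999, -0.053, -0.0, 0.0]
force: [-0.8, 0.2, -0.0]
width: 13.4
finger_force: 0.0
```

The jaws closed past 30 mm without touching anything, so I'll look.

```bash
python3 - <<'E'
from h import *
o=ctrl.observe(); print(o["time"],o["tcp_pos"],o["width"])
im,d=ctrl.grab_frame("scene");P=cloud("scene",d)
cv2.imwrite("pics/s7.png",cv2.resize(im[150:320,230:430],None,fx=3.5,fy=3.5))
for p in ((646,139,21),(646,139,4),(646,154,20),(646,124,20)): print(p,(proj("scene",p)-[230,150])*3.5)
E
```

```text
29.325 [645.9727762  139.06831423  21.45330245] 13.421657169509741
(646, 139, 21) [[440.51205042 410.25515884]]
(646, 139, 4) [[438.78547343 429.13922757]]
(646, 154, 20) [[460.08820356 406.59451702]]
(646, 124, 20) [[420.5885644  416.18844026]]
```

View pics/s7.png

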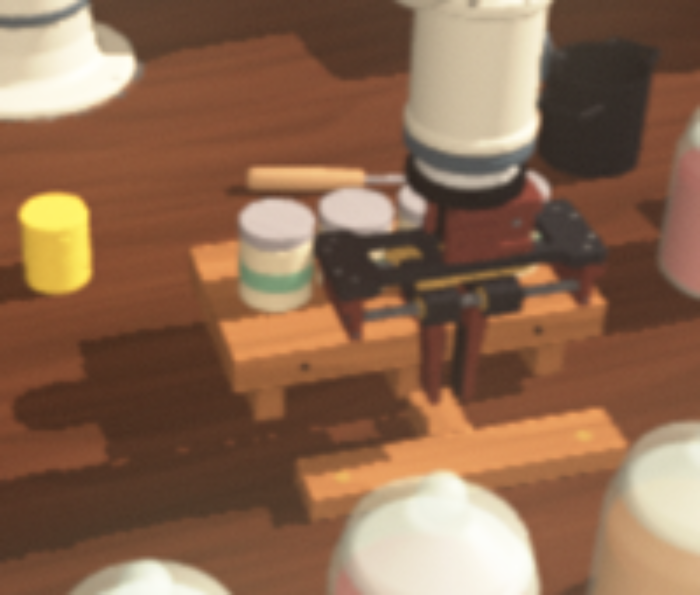

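```bash
python3 - <<'E'
from h import *
im,d=ctrl.grab_frame("scene");P=cloud("scene",d)
for c,rows in ((430,range(340,450,8)),(465,range(340,450,8)),(448,range(380,450,8))):
    for r in rows:
        u,v=int(230+c/3.5),int(150+r/3.5); print(c,r,P[v,u].round(0),im[v,u])
E
```

```text
430 340 [652. 121.  91.] [43 54 93]
430 348 [651. 122.  84.] [44 55 95]
430 356 [648. 124.  76.] [44 55 91]
430 364 [645. 126.  64.] [40 51 86]
430 372 [644. 127.  57.] [41 52 87]
430 380 [650. 124.  56.] [41 52 86]
430 388 [651. 124.  51.] [43 54 90]
430 396 [625. 139.  18.] [ 61  94 155]
430 404 [630. 137.  16.] [ 83 135 208]
430 412 [637. 133.  16.] [ 86 142 216]
430 420 [650. 127.  19.] [ 82 135 206]
430 428 [656. 124.  19.] [ 69 111 173]
430 436 [660. 122.  16.] [ 71 112 173]
430 444 [670. 117.  19.] [ 90 147 222]
465 340 [656. 145.  88.] [41 49 67]
465 348 [656. 145.  82.] [41 48 71]
465 356 [655. 146.  75.] [41 51 77]
465 364 [657. 146.  68.] [41 52 83]
465 372 [656. 147.  61.] [45 56 89]
465 380 [657. 147.  56.] [47 59 97]
465 388 [657. 147.  50.] [ 47  60 102]
465 396 [659. 147.  42.] [ 47  61 101]
465 404 [620. 171.  -2.] [ 46  67 106]
465 412 [627. 167.  -1.] [ 63  96 159]
465 420 [659. 149.  20.] [ 86 141 216]
465 428 [667. 145.  21.] [ 95 155 229]
465 436 [671. 143.  19.] [ 94 153 227]
465 444 [678. 139.  19.] [ 91 151 225]
448 380 [638. 147.  41.] [40 51 66]
448 388 [598. 170.  -2.] [45 64 98]
448 396 [631. 153.  18.] [ 83 138 211]
448 404 [639. 148.  20.] [ 93 154 230]
448 412 [645. 145.  19.] [ 94 155 229]
448 420 [656. 140.  20.] [ 91 151 226]
448 428 [662. 137.  19.] [ 87 143 219]
448 436 [667. 135.  18.] [ 95 157 231]
448 444 [673. 131.  18.] [ 89 145 221]
```

The depth shows the fingertips at z≈41 while the TCP reads 21.5, so they reach about 35 mm less far down than nominal. That also explains the weak grip near the post top. I'll quantify it.

```bash
python3 - <<'E'
from h import *
o=ctrl.observe(); print(o["tcp_pos"],o["width"],o["q"],ctrl.nose_length)
for n in("scene","top"):
    im,d=ctrl.grab_frame(n);P=cloud(n,d)
    m=(abs(P[...,0]-646)<60)&(abs(P[...,1]-139)<110)&(P[...,2]>26)
    for z in range(26,200,8):
        s=P[m&(P[...,2]>=z)&(P[...,2]<z+8)]
        if len(s)>3: print(n,z,len(s),"x",s[:,0].min().round(),s[:,0].max().round(),"y",s[:,1].min().round(),s[:,1].max().round())
E
```

```text
[645.95320247 139.00594942  21.37429679] 10.569201425383987 [1.60425805e-01 2.91936856e-01 1.32908409e+00 1.01770577e-04
 1.52140032e+00 1.83685413e+00] 17.0
scene 26 8 x 589.0 612.0 y 40.0 240.0
scene 34 61 x 602.0 660.0 y 30.0 245.0
scene 42 219 x 601.0 661.0 y 30.0 248.0
scene 50 224 x 601.0 660.0 y 30.0 249.0
scene 58 221 x 587.0 662.0 y 30.0 249.0
scene 66 381 x 586.0 661.0 y 29.0 249.0
scene 74 46 x 634.0 660.0 y 123.0 155.0
scene 82 41 x 633.0 662.0 y 121.0 156.0
scene 90 46 x 636.0 661.0 y 121.0 154.0
scene 98 31 x 654.0 662.0 y 119.0 157.0
scene 106 10 x 652.0 659.0 y 145.0 152.0
scene 114 37 x 609.0 688.0 y 57.0 216.0
scene 122 139 x 607.0 687.0 y 57.0 216.0
scene 130 259 x 618.0 689.0 y 56.0 218.0
scene 138 232 x 610.0 690.0 y 51.0 223.0
scene 146 186 x 611.0 688.0 y 50.0 222.0
scene 154 617 x 607.0 689.0 y 49.0 231.0
scene 162 317 x 606.0 689.0 y 49.0 228.0
scene 170 102 x 625.0 674.0 y 121.0 179.0
scene 178 90 x 628.0 674.0 y 120.0 178.0
scene 186 58 x 645.0 672.0 y 121.0 177.0
scene 194 37 x 664.0 684.0 y 121.0 174.0
top 26 6 x 632.0 689.0 y 35.0 151.0
top 58 18 x 587.0 637.0 y 32.0 220.0
top 66 439 x 586.0 638.0 y 31.0 249.0
top 74 56 x 587.0 644.0 y 31.0 213.0
top 122 7 x 607.0 632.0 y 63.0 173.0
top 130 46 x 607.0 674.0 y 63.0 208.0
top 138 117 x 606.0 662.0 y 57.0 207.0
top 146 47 x 606.0 643.0 y 53.0 211.0
top 154 118 x 606.0 674.0 y 50.0 212.0
top 162 294 x 607.0 674.0 y 49.0 214.0
top 170 4 x 624.0 628.0 y 128.0 172.0
```

The whole gripper, body and fingertips, sits about 34 mm higher along the tool axis than the TCP reading. So the fingertips are at reading +17. I'll grip the lying post with that correction.

Call:
servo_tool(
  steps="0 0 0 0 0 0 6;0 0 0 0 0 0 6;0 0 0 0.2 0 0 6;0 0 0 0.2 0 -1.5 6;0 0 0 0.2 0 -3 6;0 0 0 0.2 0 -3.5 6;0 0 0 0.2 0 -3.5 6;0 0 0 0.2 0 -3.5 1;0 0 0 0.2 0 -3.5 1;0 0 0 0.2 0 -3.5 1;0 0 0 0.2 0 -3.5 1;0 0 0 0.2 0 -3.5 1",
)

```text
time: 31.02
tcp_pos: [648.2, 138.7, -13.1]
tool_rot: [0.999, -0.053, -0.0, 0.0]
force: [-0.7, -2.0, 3.5]
width: 30.0
finger_force: 30.0
```

Call:
servo_tool(
  steps="0 0 0 0 0 4 1;0 0 0 0.5 -4 8 1;0 0 0 0.5 -10 10 1;0 0 0 0 -16 10 1;0 0 0 -2 -22 10 1;0 0 0 -7 -27 10 1;0 0 0 -11 -31 10 1;0 0 0 -12.8 -33.9 9 1;0 0 0 -12.8 -33.9 5 1;0 0 0 -12.8 -33.9 2.5 1;0 0 0 -12.8 -33.9 2 1;0 0 0 -12.8 -33.9 2 1",
)

```text
time: 32.52
tcp_pos: [520.1, -199.7, 6.6]
tool_rot: [0.999, -0.053, -0.0, -0.0]
force: [0.1, 0.3, -2.4]
width: 29.8
finger_force: 30.0
```

```bash
cat > lying.py <<'E'
from h import *
o=ctrl.observe(); print(o["time"],o["tcp_pos"].round(1),o["tool_rot"].round(3),o["force"].round(1),o["q"].round(2))
x0,y0=o["tcp_pos"][:2]
im,d=ctrl.grab_frame("scene");P=cloud("scene",d)
m=(P[...,0]>x0-60)&(P[...,0]<x0+110)&(abs(P[...,1]-y0)<125)&(abs(P[...,1]-y0)>40)&(P[...,2]>6)&(P[...,2]<130)&(np.isfinite(P[...,0]))
n,lab,st,_=cv2.connectedComponentsWithStats(m.astype(np.uint8))
for i in range(1,n):
    if st[i,4]>60:
        X=P[lab==i]; print(len(X),"min",np.percentile(X,2,0).round(1),"max",np.percentile(X,98,0).round(1))
cv2.imwrite("pics/l.png",cv2.resize(im[150:350,80:330],None,fx=3,fy=3))
E
python3 lying.py
```

```text
32.525 [ 520.1 -199.7    6.6] [ 0.999 -0.053 -0.    -0.   ] [ 0.1  0.3 -2.4] [-0.43  0.03  1.65 -0.    1.47  1.25]
84 min [ 548.4 -157.7  106.5] max [ 562.7 -120.7  129.3]
111 min [ 522.  -283.8  105.2] max [ 550.8 -240.4  128.9]
468 min [ 546.3 -158.5   19.9] max [588.9 -95.6  40.9]
556 min [ 530.3 -311.3   19.7] max [ 573.9 -241.1   40.5]
```

Call:
servo_tool(
  steps="0 0 0 0 0 -1.5 1;0 0 0 0 0 -2 1;0 0 0 0 0 -2 1;0 0 0 0 0 -2 6;0 0 0 0 0 -2 6;0 0 0 0 0 -2 6;0 0 0 0 0 3 6;-1.06 -10 0 0.5 0 5 6;-2.1 -20 0 1 -0.1 5 6;-3.2 -30 0 1.5 -0.16 5 6;-4.2 -39.8 0 1.5 -0.16 4 6;-4.2 -39.8 0 1.5 -0.16 3 6;-4.2 -39.8 0 1.5 -0.16 3 6",
)

```text
time: 34.2
tcp_pos: [535.7, -202.1, 37.6]
tool_rot: [0.939, -0.05, 0.341, 0.018]
force: [0.1, -0.3, 0.0]
width: 59.9
finger_force: 0.0
```

```bash
python3 - <<'E'
from h import *
o=ctrl.observe(); print(o["time"],o["tcp_pos"].round(1),o["tool_rot"].round(3),o["force"].round(1),o["q"].round(2))
im,d=ctrl.grab_frame("scene");P=cloud("scene",d)
m=(P[...,0]>480)&(P[...,0]<640)&(P[...,1]>-330)&(P[...,1]<-70)&(P[...,2]>10)&(P[...,2]<27)
X=P[m]; c,s,a=cv2.minAreaRect(X[:,:2].astype(np.float32)); print(np.round(c,1),np.round(s,1),a)
f=(P[...,0]>470)&(P[...,0]<580)&(P[...,1]>-270)&(P[...,1]<-130)&(P[...,2]>30)&(P[...,2]<95)
for z in range(30,95,8):
    s=P[f&(P[...,2]>=z)&(P[...,2]<z+8)]
    if len(s)>3: print(z,len(s),"x",s[:,0].min().round(),s[:,0].max().round(),"y",s[:,1].min().round(),s[:,1].max().round())
p=P[m&(abs(P[...,1]+200)<40)]; p=p[p[:,0]<535]; print("post y",p[:,1].min(),p[:,1].max(),"x",p[:,0].min())
E
```

```text
34.2 [ 535.7 -202.1   37.6] [ 0.939 -0.05   0.341  0.018] [ 0.1 -0.3  0. ] [-0.63 -0.56  2.23  0.43  0.89  0.87]
[ 535.1 -200.4] [219.8  91.9] 83.17274475097656
54 20 x 514.0 535.0 y -238.0 -162.0
62 37 x 499.0 533.0 y -238.0 -161.0
70 31 x 504.0 525.0 y -237.0 -160.0
78 36 x 485.0 522.0 y -238.0 -160.0
86 48 x 494.0 515.0 y -239.0 -158.0
post y -239.1693636289734 -181.05977950412029 x 490.31273102224156
```

Call:
servo_tool(
  steps="0 0 0 -0.4 0.04 -1.5 6;0 0 0 -0.4 0.04 -3 6;0 0 0 -0.4 0.04 -4 6;0 0 0 -0.4 0.04 -4.1 6;0 0 0 -0.4 0.04 -4.1 6;0 0 0 -0.4 0.04 -4.1 1;0 0 0 -0.4 0.04 -4.1 1;0 0 0 -0.4 0.04 -4.1 1;0 0 0 -0.4 0.04 -4.1 1;0 0 0 -0.4 0.04 -4.1 1",
)

```text
time: 35.5
tcp_pos: [531.1, -201.2, -4.3]
tool_rot: [0.938, -0.05, 0.342, 0.018]
force: [-2.0, 0.6, 1.9]
width: 29.6
finger_force: 30.0
```

Call:
servo_tool(
  steps="0 0 0 0 0 4 1;0 0 0 -1 0 8 1;1.06 10 0 -2 0 12 1;2.1 20 0 -3 0 14 1;3.2 29.8 0 -3 0 14 1;4.25 39.8 0 -3 0 14 1;5.3 49.7 0 -3 0 14 1;6.4 59.7 0 -3 0 14 1;7.4 69.6 0 -3 0 14 1;8.5 79.5 0 -3 0 14 1;9.56 89.5 0 -3 0 14 1;9.56 89.5 0 -3 0 14 1;9.56 89.5 0 -3 0 14 1;9.56 89.5 0 -3 0 14 1",
)

```text
time: 37.25
tcp_pos: [501.3, -201.5, 139.8]
tool_rot: [0.907, -0.049, -0.418, -0.022]
force: [0.6, 0.3, -2.0]
width: 29.5
finger_force: 30.0
```

```bash
python3 - <<'E'
from h import *
from scipy.spatial.transform import Rotation as Ro
o=ctrl.observe(); print(o["time"],o["tcp_pos"].round(1),Ro.from_quat(o["tool_rot"]).apply([0,0,1]).round(3),o["force"].round(1),o["q"].round(2))
im,d=ctrl.grab_frame("scene");P=cloud("scene",d)
cv2.imwrite("pics/l1.png",cv2.resize(im[120:320,80:330],None,fx=3,fy=3))
E
```

```text
37.25 [ 501.3 -201.5  139.8] [-0.756  0.081 -0.65 ] [ 0.6  0.3 -2. ] [-0.33  0.73  0.77 -0.28  2.48  1.21]
```

View pics/l1.png

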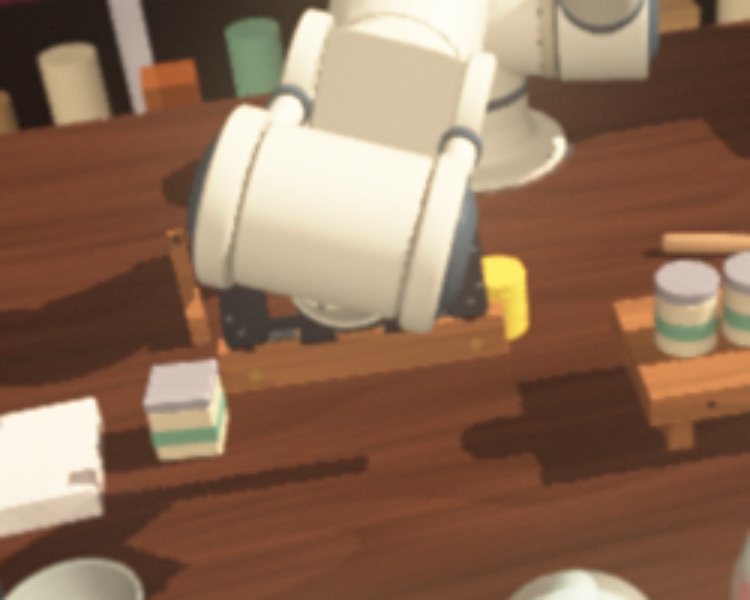

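The lip is now upright under the tilted gripper (bar from (220,365) to (505,335)). I'll measure its height and tilt.

```bash
cat > bar.py <<'E'
from h import *
import sys
x0,x1,y0,y1,z0,z1=map(float,sys.argv[1:7])
o=ctrl.observe(); print(o["time"],o["tcp_pos"].round(1),o["force"].round(1))
im,d=ctrl.grab_frame("scene");P=cloud("scene",d)
m=np.all((P>(x0,y0,z0))&(P<(x1,y1,z1)),-1)&(im[...,2].astype(int)-im[...,0]>50)&(im[...,2]>110)
n,lab,st,_=cv2.connectedComponentsWithStats(m.astype(np.uint8)); i=1+np.argmax(st[1:,4]); X=P[lab==i]
print(len(X),np.percentile(X,1,0).round(1),np.percentile(X,99,0).round(1))
zt=np.percentile(X[:,2],99); F=X[(X[:,2]<zt-8)&(X[:,2]>zt-34)]
A=np.c_[F[:,1]-F[:,1].mean(),F[:,2]-F[:,2].mean(),np.ones(len(F))]
for _ in range(3):
    k=np.linalg.lstsq(A,F[:,0],rcond=None)[0]; r=F[:,0]-A@k; g=abs(r)<3; A,F=A[g],F[g]
print("face: yaw slope,tilt slope,x",k, "mean y,z",F[:,1:].mean(0),"n",len(F))
e=[np.percentile(X[:,1],1),np.percentile(X[:,1],99)]
for q in e: 
    s=X[abs(X[:,1]-q)<25]; print(" y",round(q),"z",np.percentile(s[:,2],[2,98]).round(1))
E
python3 bar.py 420 600 -340 -60 30 230
```

```text
37.3 [ 501.2 -201.5  139.9] [ 0.4  0.  -1.2]
1395 [ 446.9 -333.3   35.6] [538.4 -95.3 133.9]
face: yaw slope,tilt slope,x [ 1.08458699e-01 -1.90120029e-02  5.25253616e+02] mean y,z [-205.4330745   112.92032495] n 804
 y -333 z [ 32.5 133.8]
 y -95 z [ 93.9 133.6]
```

Call:
servo_tool(
  steps="0 0 0 0 0 -3 1;0 0 0 0 0 -6 1;0 0 0 0 0 -8 1;0 0 0 0 0 -8.6 1;0 0 0 0 0 -8.6 1;0 0 0 0 0 -8.6 1",
)

```text
time: 38.1
tcp_pos: [501.5, -201.3, 50.8]
tool_rot: [0.905, -0.048, -0.421, -0.023]
force: [0.7, 0.1, -1.2]
width: 29.8
finger_force: 30.0
```

```bash
python3 bar.py 480 600 -340 -60 3 80
```

```text
38.1 [ 501.5 -201.3   50.8] [ 0.7  0.1 -1.2]
410 [ 506.8 -311.6    3.5] [ 527.6 -190.7   41.9]
face: yaw slope,tilt slope,x [1.08132003e-01 5.94566120e-03 5.19243502e+02] mean y,z [-263.33804075   19.18413144] n 302
 y -312 z [ 3.9 42.7]
 y -191 z [ 3.9 16.5]
```

Call:
servo_tool(
  steps="0 0 0 0 0 -0.2 1;0 0 0 0 0 -0.35 1;0 0 0 0 0 -0.45 1;0 0 0 0 0 -0.45 1",
)

```text
time: 38.65
tcp_pos: [501.2, -201.2, 46.3]
tool_rot: [0.905, -0.048, -0.422, -0.023]
force: [1.5, -0.0, 5.1]
width: 29.3
finger_force: 30.0
```

Call:
servo_tool(
  steps="0 0 0 0 0 0 6;0 0 0 0 0 0 6;0 0 0 0 0 0 6;0 0 0 3 -0.3 2.5 6;0 0 0 7.7 -0.8 6.4 6;-1.06 -10 0 8 -0.8 8 6;-2.1 -20 0 7 -0.8 10 6;-3.2 -30 0 6 -0.7 10 6;-4.25 -40 0 4 -0.4 10 6;-5.3 -49.5 0 1.5 -0.15 10 6;-5.3 -49.5 0 1.5 -0.15 10 6;-5.3 -49.5 0 1.5 -0.15 10 6",
)

```text
time: 40.15
tcp_pos: [516.2, -202.9, 146.1]
tool_rot: [0.999, -0.053, -0.002, -0.0]
force: [1.2, -0.9, 0.4]
width: 59.8
finger_force: 0.0
```

```bash
python3 - <<'E'
from h import *
from scipy.spatial.transform import Rotation as Ro
o=ctrl.observe(); R=Ro.from_quat(o["tool_rot"]);print(o["time"],o["tcp_pos"].round(1),R.apply([0,0,1]).round(3),R.apply([0,1,0]).round(3),o["tool_rot"].round(4),o["q"].round(2))
for n in ("top","scene"):
    im,d=ctrl.grab_frame(n);P=cloud(n,d)
    print(n,"post",rect(P,(470,-230,76),(560,-170,93)),"bar",rect(P,(475,-340,30),(570,-60,46)),"barlow",rect(P,(475,-340,5),(570,-60,46)))
E
```

```text
40.15 [ 516.2 -202.9  146.1] [-0.003  0.    -1.   ] [-0.106 -0.994  0.   ] [ 0.9986 -0.0531 -0.0015 -0.    ] [-0.44 -0.03  1.46 -0.    1.72  1.24]
top post (array([ 516.7, -201.9]), array([29.3, 20.1]), 80.1, 'pca long axis deg', 91.3, 77) bar (array([ 516.6, -199.2]), array([212.7,  22. ]), 83.6, 'pca long axis deg', 84.1, 353) barlow (array([ 524.1, -198.5]), array([ 92.2, 273.3]), 0.3, 'pca long axis deg', 83.8, 527)
scene post (array([ 516.3, -201.3]), array([29.6, 23.5]), 82.3, 'pca long axis deg', 83.8, 104) bar (array([ 515.8, -201.3]), array([218.5,  27.8]), 84.1, 'pca long axis deg', 83.8, 668) barlow (array([ 515.8, -201.5]), array([220.3,  27.8]), 84.1, 'pca long axis deg', 83.8, 1391)
```

The lip is standing upright at (516.5, −201.6), right under the tool. I'll grip it low on the post.

Call:
servo_tool(
  steps="0 0 0 0.03 0.12 -5 6;0 0 0 0.03 0.12 -9 6;0 0 0 0.03 0.12 -11 6;0 0 0 0.03 0.12 -11.7 6;0 0 0 0.03 0.12 -11.8 6;0 0 0 0.03 0.12 -11.8 6",
)

```text
time: 41.0
tcp_pos: [517.4, -201.9, 28.7]
tool_rot: [0.999, -0.053, -0.001, 0.0]
force: [-0.1, -0.3, -1.0]
width: 59.8
finger_force: 0.0
```

Call:
servo_tool(
  steps="0 0 0 0 0 -0.1 6;0 0 0 0 0 -0.2 6;0 0 0 0 0 -0.3 6;0 0 0 0 0 -0.3 6",
)

```text
time: 41.5
tcp_pos: [516.2, -201.4, 23.9]
tool_rot: [0.999, -0.053, -0.002, -0.0]
force: [0.1, -0.9, -0.0]
width: 60.0
finger_force: 0.0
```

Call:
servo_tool(
  steps="0 0 0 0 0 0 1;0 0 0 0 0 0 1;0 0 0 0 0 0 1;0 0 0 0 0 0 1;0 0 0 0 0 0 1;0 0 0 0 0 0 1",
)

```text
time: 42.25
tcp_pos: [516.3, -201.6, 23.9]
tool_rot: [0.999, -0.053, -0.002, -0.0]
force: [0.3, -1.2, 0.3]
width: 29.9
finger_force: 30.0
```

Call:
servo_tool(
  steps="0 0 0 1 0 5 1;0 0 0 5 1 10 1;0 0 0 10 4 13 1;0 0 0 14 8 13 1;0 0 0 15 13 13 1;0 0 0 15 18 13 1;0 0 0 15 23 13 1;0 0 0 15 28 13 1;0 0 0 14.5 32 13 1;0 0 0 13.6 33.56 13 1;0 0 0 13.43 33.56 9 1;0 0 0 13.43 33.56 6 1;0 0 0 13.43 33.56 4.5 1;0 0 0 13.43 33.56 4 1;0 0 0 13.43 33.56 4 1;0 0 0 13.43 33.56 4 1;0 0 0 13.43 33.56 4 1;0 0 0 13.43 33.56 4 1",
)

```text
time: 44.5
tcp_pos: [650.9, 134.2, 64.6]
tool_rot: [0.999, -0.053, -0.002, -0.0]
force: [0.8, 0.2, -1.2]
width: 29.9
finger_force: 30.0
```

```bash
python3 look.py s8; python3 tilt.py
```

```text
44.5 [650.8687558  134.21173867  64.55954376] [ 9.98595827e-01 -5.29464318e-02 -1.67475285e-03 -4.95482324e-04] [ 0.83138944  0.19215878 -1.18404474] [0.01245686 0.10806059 0.0065983 ] 29.88906094202047
tcp in riser 105.1443390523841 0.18585654334951385
top board top (array([-0.4,  0.3]), array([140.5, 272.8]), 0.1, 'pca long axis deg', 92.6, 1543)
 bar top n,z 266 78.01572057562045 (array([88.2, -0.4]), array([ 56.2, 267.7]), 0.0, 'pca long axis deg', 91.9, 245)
 face n 102 x=a+b*y: [-1.49903275e-02  9.56576672e+01] yrange [-109.16053253   88.56969292] zx slope -0.02701976855498031
scene board top (array([ 0.7, -0.2]), array([271.3, 142.4]), 89.9, 'pca long axis deg', 82.7, 1626)
 bar top n,z 649 78.65949638981752 (array([106. ,   0.9]), array([219.7,  25.8]), 89.8, 'pca long axis deg', 89.8, 616)
 face n 602 x=a+b*y: [4.78510043e-03 1.14365838e+02] yrange [-108.784652    109.67943856] zx slope -0.002048560209080997
  y -90 z range [40.7 81.5]
  y -60 z range [39.7 80.7]
  y 60 z range [41.3 81.4]
  y 90 z range [41.4 81.8]
44.6 [650.69 134.19  64.19] [ 9.986e-01 -5.290e-02 -2.000e-03 -4.000e-04] [ 0.27 -0.71 -2.98] [0.017 0.121 0.034] 29.920980529164876
yaw slope,tilt slope,x at z60 [1.68134959e-03 3.75238907e-03 1.14268313e+02] spread [0.000724   0.00289478 0.02130659] top z nan
  return _methods._mean(a, axis=axis, dtype=dtype,
  ret = ret.dtype.type(ret / rcount)
```

The lip is aligned again and tightly held, so I approach and press.

Call:
servo_tool(
  steps="0 0 0 -0.8 0.08 0 1;0 0 0 -1.6 0.17 0 1;0 0 0 -2.2 0.23 0 1;0 0 0 -2.4 0.25 0 1;0 0 0 -2.5 0.26 0 1;0 0 0 -2.5 0.26 0 1;0 0 0 -2.5 0.26 0 1",
)

```text
time: 45.62
tcp_pos: [625.7, 136.7, 63.9]
tool_rot: [0.999, -0.053, -0.002, -0.0]
force: [-0.4, -0.1, -2.5]
width: 30.0
finger_force: 30.0
```

Call:
servo_tool(
  steps="0 0 0 -0.05 0.005 0 1;0 0 0 -0.1 0.01 0 1;0 0 0 -0.1 0.01 0 1;0 0 0 -0.1 0.01 0 1",
)

```text
time: 46.12
tcp_pos: [625.2, 136.8, 63.9]
tool_rot: [0.999, -0.053, -0.002, -0.0]
force: [5.7, 0.0, -4.5]
width: 29.6
finger_force: 30.0
```

```bash
python3 tilt.py
```

```text
46.125 [625.16 136.77  63.88] [ 9.986e-01 -5.300e-02 -1.500e-03 -4.000e-04] [ 5.7   0.   -4.45] [-0.049 -0.867  0.158] 29.632080874134036
yaw slope,tilt slope,x at z60 [-4.93033099e-05 -5.56053075e-03  8.87612451e+01] spread [0.0005507  0.00603426 0.00596554] top z 78.76643482122589
```

Call:
servo_tool(
  steps="0 0 0 -0.03 0.003 0 1;0 0 0 -0.06 0.006 0 1;0 0 0 -0.06 0.006 0 1;0 0 0 -0.06 0.006 0 1;0 0 0 -0.06 0.006 0 1",
)

```text
time: 46.9
tcp_pos: [625.2, 136.8, 63.9]
tool_rot: [0.999, -0.053, -0.001, -0.0]
force: [7.1, -1.1, -5.7]
width: 29.8
finger_force: 30.0
```

```bash
python3 tilt.py; python3 look.py s9 | tail -6; python3 tilt.py
```

```text
46.9 [625.15 136.77  63.93] [ 9.986e-01 -5.300e-02 -8.000e-04 -4.000e-04] [ 7.11 -1.06 -5.71] [-0.134 -1.377  0.141] 29.772038290048215
yaw slope,tilt slope,x at z60 [ 1.19375048e-04 -3.42975943e-03  8.87912802e+01] spread [0.0001631  0.00279378 0.011994  ] top z 78.73810056849871
 bar top n,z 604 78.36478348868624 (array([80.6,  1.6]), array([ 25.6, 220.7]), 0.3, 'pca long axis deg', 89.9, 578)
 face n 584 x=a+b*y: [1.81365736e-03 8.87120635e+01] yrange [-108.8134759   109.71585042] zx slope -0.005154217967238472
  y -90 z range [39.5 80.2]
  y -60 z range [39.9 81.2]
  y 60 z range [39.5 80.5]
  y 90 z range [39.8 81.1]
47.15 [625.13 136.76  63.9 ] [ 9.986e-01 -5.300e-02 -9.000e-04 -4.000e-04] [ 7.59 -0.01 -6.12] [-0.144 -1.35   0.141] 29.94296518356485
yaw slope,tilt slope,x at z60 [ 3.46549780e-04 -8.25352605e-03  8.87748828e+01] spread [0.00075178 0.00145838 0.05065246] top z 78.54634819694598
```

Call:
servo_tool(
  steps="0.04 0.4 0 -0.02 0.002 0 1;0.06 0.6 0 -0.04 0.004 0 1;0.06 0.6 0 -0.04 0.004 0 1;0.06 0.6 0 -0.04 0.004 0 1;0.06 0.6 0 -0.04 0.004 0 1",
)

```text
time: 47.92
tcp_pos: [625.2, 136.8, 63.8]
tool_rot: [0.999, -0.053, -0.006, -0.001]
force: [8.2, -0.1, -7.8]
width: 30.1
finger_force: 30.0
```

```bash
python3 tilt.py; python3 tilt.py
```

```text
47.925 [625.17 136.77  63.82] [ 9.986e-01 -5.310e-02 -5.600e-03 -7.000e-04] [ 8.21 -0.09 -7.77] [-0.071 -1.801  0.101] 30.12012803222867
yaw slope,tilt slope,x at z60 [-1.44290044e-06  1.17217826e-03  8.88010287e+01] spread [9.29472277e-05 5.38565284e-03 4.17117958e-02] top z 78.66113832327997
48.075 [625.19 136.76  63.86] [ 9.986e-01 -5.310e-02 -5.600e-03 -7.000e-04] [ 8.17  0.12 -7.27] [-0.081 -1.801  0.13 ] 30.029198695171118
yaw slope,tilt slope,x at z60 [ 3.88592335e-06 -5.46564810e-04  8.88482270e+01] spread [0.00081369 0.00411708 0.0927467 ] top z 78.55761662499407
```

Call:
servo_tool(
  steps="0 0 0 -0.01 0.001 -0.01 1;0 0 0 -0.03 0.003 -0.02 1;0 0 0 -0.03 0.003 -0.02 1;0 0 0 -0.03 0.003 -0.02 1;0 0 0 -0.03 0.003 -0.02 1;0 0 0 -0.03 0.003 -0.02 1",
)

```text
time: 48.98
tcp_pos: [625.2, 136.8, 63.9]
tool_rot: [0.999, -0.053, -0.005, -0.001]
force: [8.7, 0.0, -6.8]
width: 29.6
finger_force: 30.0
```

```bash
python3 tilt.py; python3 look.py s10|tail -6; python3 - <<'E'
from h import *
for n in("top","scene"):
    im,d=ctrl.grab_frame(n);P=cloud(n,d)
    for k,xy in(("c",(555.5,231.7)),("d",(549.4,174)),("e",(543,116.2)),("f",(537,58.4))):
        try: print(k,tin(P,xy,132,29))
        except Exception as e: print(k,"hidden")
print(ctrl.observe()["force"])
E
```

```text
48.975 [625.16 136.76  63.89] [ 9.986e-01 -5.310e-02 -5.200e-03 -7.000e-04] [ 8.71  0.02 -6.78] [-0.164 -1.955  0.192] 29.615291742642942
yaw slope,tilt slope,x at z60 [ 9.07827833e-05 -1.79261322e-03  8.87914096e+01] spread [0.00110061 0.00419904 0.01863178] top z 78.74706469122685
 bar top n,z 598 78.1533908796088 (array([80.4,  0.8]), array([221.1,  26.1]), 89.4, 'pca long axis deg', 90.0, 575)
 face n 568 x=a+b*y: [4.56646293e-03 8.86781588e+01] yrange [-108.66713783  109.77324247] zx slope 0.016391784719807675
  y -90 z range [40.  80.5]
  y -60 z range [39.1 80.9]
  y 60 z range [39.7 81.6]
  y 90 z range [40.4 80.4]
c (array([555., 233.]), 26.0, array([553.6, 245.1]), 95)
d (array([548.5, 174.6]), 27.3, array([556.3, 177. ]), 176)
e (array([553.6, 117.7]), 21.3, array([558.4, 117.8]), 72)
f (array([537.5,  57.6]), 26.2, array([537. ,  51.8]), 200)
c (array([559.6, 237.1]), 24.5, array([574.5, 232.8]), 31)
d (array([571.9, 169.6]), 8.9, array([571.9, 169.8]), 23)
e (array([562.9, 111.6]), 9.4, array([565.4, 112. ]), 20)
f (array([537.5,  59. ]), 27.5, array([540. ,  56.6]), 225)
[ 9.19985296  0.67485667 -5.4506148 ]
```

View pics/s10.png

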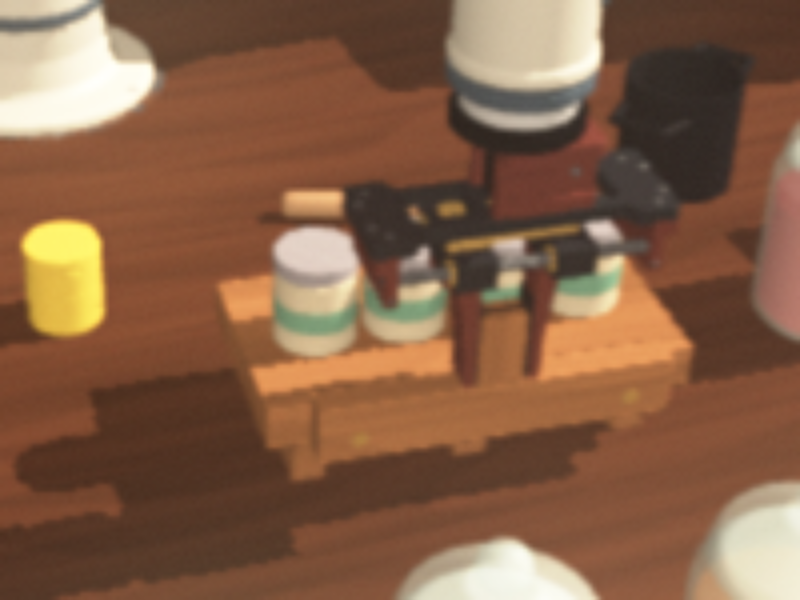

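The picture shows the lip flush against the board edge (bar from (320,430) to (690,385)), the post gripped low, and the four tins still in their row. The push is about 9 N, so I'm handing it in.

```bash
python3 -c "
from station import ctrl
print(ctrl.hand_in())"
```

```text
the job is handed in; nothing more can be done
None
```

Job handed in at about 49 s: all four tins stand in one row, and the lip is gripped and pressed upright, centred and level against the customer-side board edge at about 9 N; on the way I tipped the lip over with a mistyped move, then stood it up and regripped it.

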